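Stand up the fallen oil bottle in the hatch bin

TASK

A slim bottle of finishing oil has fallen over inside the deep wooden bin. Unlock the bin's grey hatch by turning its red key a full quarter turn clockwise, swing the hatch aside by its black knob until it is fully open, then tip the bottle upright inside the bin, without taking it out over the rim, and leave it standing wholly on the round cork pad with the hatch still open. Do not disturb the other things on the bench.

Things in the scene. Friction and masses are not known exactly. Their poses are not given: they have to be found in the camera images.
- bin: Open-topped deep wooden bin with steel corner angles, fixed to the bench, 172 (x) x 188 (y) mm outside, 150 mm high; inside 154 (x) x 170 (y) mm, walls 9 mm, floor board top 10 mm above the bench. Origin: centre of its underside; z up, +x from its near wall to its far wall (away from the robot), +y to its left wall. Its position and yaw vary.
- hatch (a joint): Angle (rad) of the hatch, a flat grey steel panel 172 x 188 x 5 mm. It lies over the bin's mouth (top face 157 mm above the bench) and swings level about an upright pin at the bin's far left corner. 0 = shut, grows as it swings clockwise seen from above, out over the bin's left side; stop at 1.75. A light drag (about 2 N at the knob) holds it wherever it is left. It cannot swing while the key is locked.
- hatch_hinge (a point): The hatch's pin, at the height of the hatch's top face; the pin axis is vertical.
- hatch_knob (a point): Grip point of the hatch's round black pull knob (26 mm across, top 47 mm above the hatch's underside, about 8 mm above this point; clear to grip 22 to 42 mm above the hatch's top face). It stands at [-0.120, -0.138] m from the pin in the hatch's axes, which equal the bin's when shut.
- key (a joint): Angle (rad) of the red T key of the cam latch on the hatch. 0 = locked, 1.57 = unlocked (stop); grows clockwise seen from above. It starts within 0.15 of locked, turns with about 0.1 N m and stays where it is left. The cam is clear of its keeper above about 1.2 (the keeper is a 25 mm steel block inside the bin under its near left rim).
- key_grip (a point): Centre of the red T key's bar, on the key's vertical axis: bar 60 mm long, 13 mm thick, 22 mm tall, its lower edge 24 mm above the hatch's top face. The bar lies along this point's x axis (along the bin's x when locked and the hatch is shut).
- bottle_cap (a point): Centre of the bottle's black cap (30 mm across, 33 mm tall) at 148 mm from the base along the bottle's axis; z points from base to cap. The bottle is slim, amber with a pale label: 165 mm long, body 50 mm across for its first 105 mm, then narrowing to the cap; about 0.25 kg.
- bottle_base (a point): Centre of the bottle's flat base (50 mm across); same axes as bottle_cap. The bottle starts under the hatch right of the bin's middle, leaning in the bin's x-z plane about 39 degrees above level: base in the corner of floor and near wall, cap against the far wall just under the rim.
- pad_top (a point): Centre of the top face of the round cork pad, 80 mm across, 3 mm thick, fixed on the bin's floor, left of its middle; z up.
- wax_tin: Bystander: round tin with a blue lid, 77 mm across, 63 mm tall; origin under its centre.
- stain_tin: Bystander: round yellow tin with a blue lid, 67 mm across, 70 mm tall; origin under its centre.
- glue_pot: Bystander: dark round pot, 88 mm across, 76 mm tall; origin under its centre.
- marking_gauge: Bystander: wooden marking gauge, 44 x 200 x 56 mm; origin under its centre.
- oilstone_box: Bystander: reddish-brown wooden box, 83 x 210 x 46 mm; origin under its centre.

How it is judged:
By the outcome, as a careful person would: the job done as asked, in the order asked, and still so for the second after the job is handed in, with the robot touching nothing.
It also fails if it takes over 67 s, if anything falls off the work surface, if the arm or the gripper's body presses on something with over 40 N, if the wrist force passes 120 N, or if a joint passes its speed limit or range.

ROBOT

A 7-joint arm with a two-finger parallel gripper is mounted at the origin on a cart in front of the work surface, level with it; the furniture and walls round the work are solid. World frame = base frame: x ahead of the robot, y to its left, z up, the work surface at z = 0. Lengths are in m, angles in rad, forces in N, time in s.
With the tool pointing down it reaches from about 0.4 to 0.85 m from the base axis. Payload 10.4 kg.
Tool frame: the origin (TCP) lies at the very end of the fingers, on their centre line; the grasp point (between the pads) lies 19 mm behind it; z points along the fingers, y is the line along which they close (so a half turn about z gives the same grasp; the last joint's range is limited). The gripper opens to 87 mm and grips with 3 to 60 N. Pads are 19 mm wide; open, the fingers measure 117 mm over their backs; the gripper's body (75 mm by 190 mm) begins 51 mm behind the grasp point.
Start: joints at [1.253, 0.332, -0.065, 1.46, 0.022, 1.35, -0.088], TCP at [0.182, -0.598, 0.223] pointing down, gripper open.
Joint ranges: [-2.6, 2.6], [-0.5, 2.12], [-1.47, 1.34], [0.16, 2.42], [-1.27, 4.41], [0.06, 2.06], [-2.6, 2.6]. Speed limits (rad/s): [2.22, 2.22, 2.79, 2.79, 3.14, 3.14, 3.14].

INTERFACE

Orientations are given as a unit quaternion [x, y, z, w].
In Python, from bench import r gives the robot as it stands.
- The arm moves only by the shell command python3 -m crank 'ROWS' [FORCE]. ROWS is JSON, a list that holds one entry, the list of rows, each a list of 5 numbers: the shift along the tool's x, y, z in mm, then the turn about the tool's z in degrees, then the opening, from -1 (shut) to 1 (fully open). A call has 1 to 20 rows; each row is the pose to reach, as a shift and turn from the pose commanded when the call began, along the tool's axes at that moment; what a row does not reach only later rows make up. A row lasts 1/10 s, in which the tool goes at most 50 mm and 8.59 degrees, less where a joint would pass 70% of its speed; a pose out of reach is approached as far as the arm can. A call with a gripper value outside its range is refused whole. The fingers move at their own pace and stop on an object; FORCE is the grip in N (left out, the last holds). Time passes only in rows, so rows that repeat a pose let the fingers close. It gives the time, the measured TCP pose, the force, the opening and the grip force at its end, in the units of the state.
- r.read_state(): the state, without advancing time (a new reading comes with each control period).
- r.camera(name): name is "scene" or "top" or "wrist"; returns a dict with "image" (400x640x3 uint8, red, green, blue), "vfov" (degrees; the focal length in pixels is half the picture's height over the tangent of half this angle, whatever the lens; pixels are square), "cx", "cy" (the principal point, pixels), "k1" (the pictures are not rectified: a ray, as slopes to the right and down, at radius r is drawn at 1 + k1 r^2 times it, then the intrinsics apply), "eye" and "attitude" of the camera in the world. Camera axes: x right, y down, z forward; pixel columns grow to the right and rows downward; lengths in m; the calibration is good to about 2 mm. A picture is of the moment at which its call begins. There is no depth.
- r.close_job(): hands the job in; it is judged then, once.
The state is a dict: "time": time; "joint_positions": joint angles; "joint_vel": joint speeds; "joint_torque": joint torques, N m; "ee_pos": TCP position; "eef_rot": TCP orientation; "ft_force": force on the tool from outside, world axes, zero at the start; "torque": the same for the moment, N m; "width": finger opening in m; "grip_force": force on a finger pad.
Only numpy, scipy, OpenCV 4.12 (cv2) and the standard library are available. Lean on these libraries where they do the work, as an engineer would, in place of code of your own. Each camera call takes 0.05 s, during which the arm holds its last target. There are 200 camera calls.

## Working session

There is one attempt and no reset: what is moved stays moved. The work goes in short steps, Python scripts to look and compute and a shell command to move; the robot and the scene stay as the last step left them, time stands still between calls to the robot, and variables do not carry over. Pictures are saved under pics/ and viewed, at most 13 in all, crops included, and the job is handed in when it is done.

```bash
ls; mkdir -p pics; cat > h.py <<'E'
import numpy as np, cv2
from scipy.spatial.transform import Rotation as R
from bench import r
np.set_printoptions(precision=4,suppress=True)
def shot(name,fn=None):
    c=r.camera(name)
    if fn: cv2.imwrite('pics/'+fn,cv2.cvtColor(c['image'],cv2.COLOR_RGB2BGR))
    return c
def K(c):
    f=200/np.tan(np.radians(c['vfov'])/2); return np.array([[f,0,c['cx']],[0,f,c['cy']],[0,0,1]])
def rot(c):
    a=np.array(c['attitude'],float); return R.from_quat(a).as_matrix() if a.size==4 else a.reshape(3,3)
def ray(c,uv):
    p=cv2.undistortPoints(np.array(uv,float).reshape(-1,1,2),K(c),np.array([c['k1'],0,0,0.]))[:,0]
    return np.c_[p,np.ones(len(p))]@rot(c).T
def onz(c,uv,z):
    d=ray(c,uv); e=np.array(c['eye']); return e+d*((z-e[2])/d[:,2])[:,None]
def proj(c,P):
    M=rot(c).T; rv,_=cv2.Rodrigues(M); return cv2.projectPoints(np.array(P,float).reshape(-1,3),rv,-M@np.array(c['eye']),K(c),np.array([c['k1'],0,0,0.]))[0][:,0]
E
python3 - <<'E'
from h import *
for n in ['scene','top','wrist']:
    c=shot(n,n+'1.png'); print(n,c['vfov'],c['cx'],c['cy'],c['k1'],c['eye'],c['attitude'])
s=r.read_state(); print(s)
E
```

```text
pics
scene 42.81251812732023 315.55777838310905 198.29372816421406 -0.10166734601419224 [-0.7989  0.583   0.9077] [-0.4113  0.7428 -0.4585  0.2622]
top 44.30781581522295 321.2120478929916 197.21485091452158 -0.1438578699754299 [ 0.3091 -0.2385  1.5952] [ 0.7071 -0.7013  0.0653 -0.0626]
wrist 58.33499266830666 319.6190124017557 199.1922706425848 -0.0722982983310046 [ 0.2501 -0.577   0.3831] [ 0.7965 -0.5902 -0.0786  0.1047]
{'time': 0.15, 'joint_positions': array([ 1.2534,  0.3327, -0.0647,  1.4607,  0.0216,  1.3499, -0.0885]), 'joint_vel': array([ 0.0008, -0.0019,  0.0016, -0.002 ,  0.0005, -0.0014, -0.0005]), 'joint_torque': array([  0.0009, -62.3636,   0.0246, -39.0141,  -0.0614,   0.0373,
         0.0001]), 'ee_pos': array([ 0.1815, -0.5978,  0.2219]), 'eef_rot': array([ 0.9892,  0.1469, -0.0001, -0.0005]), 'ft_force': array([-0.2643, -0.3337,  0.1747]), 'torque': array([0.0091, 0.0132, 0.0366]), 'grip_force': 0.0, 'width': 0.08691293740737992}
```

View pics/top1.png

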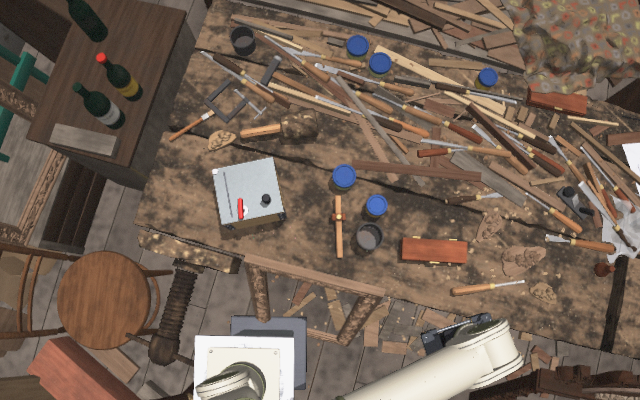

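View pics/scene1.png

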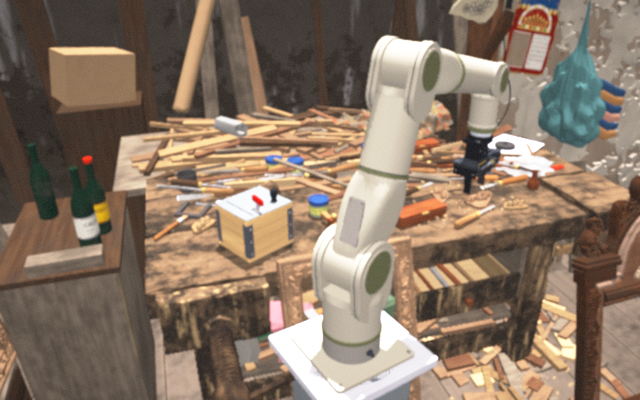

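The top view shows the grey hatch with corners near (213,171), (271,158), (284,213), (224,224), the red key at (241,208) and the black knob at (266,200). I'll enlarge it for better corners.

```bash
python3 - <<'E'
from h import *
c=shot('top'); im=cv2.cvtColor(c['image'],cv2.COLOR_RGB2BGR)
cv2.imwrite('pics/topz.png',cv2.resize(im[145:240,200:300],None,fx=6,fy=6,interpolation=cv2.INTER_CUBIC))
print(onz(c,[(213,171),(271,158),(284,213),(224,224)],.157))
E
```

```text
[[ 0.6503  0.0852  0.157 ]
 [ 0.6918 -0.0899  0.157 ]
 [ 0.524  -0.133   0.157 ]
 [ 0.4893  0.0445  0.157 ]]
```

View pics/topz.png

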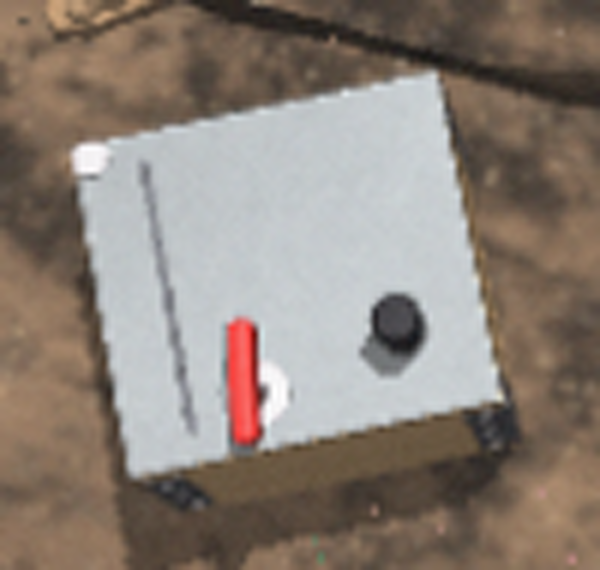

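The zoom shows the hatch corners at crop (76,152), (437,72), (500,400) and (130,476). The pin is at (90,158), the key bar runs from (241,320) to (246,442), and the knob top is at (397,318).

```bash
cat > pose.py <<'E'
from h import *
from scipy.optimize import least_squares
E
python3 - <<'E'
from h import *
from scipy.optimize import least_squares
c=shot('top')
m=lambda q:[(200+(x+.5)/6-.5,145+(y+.5)/6-.5) for x,y in q]
uv=np.array(m([(76,152),(437,72),(500,400),(130,476),(397,318)]))
loc=np.array([[.086,.094,.157],[.086,-.094,.157],[-.086,-.094,.157],[-.086,.094,.157]])
def w(p,L): return np.c_[L[:,:2]@np.array([[np.cos(p[2]),np.sin(p[2])],[-np.sin(p[2]),np.cos(p[2])]])+p[:2],L[:,2]]
s=least_squares(lambda p:(proj(c,w(p,loc))-uv[:4]).ravel(),[.59,-.02,.2]); print(s.x,np.degrees(s.x[2]),s.fun)
print('knob',onz(c,uv[4:],.199)); k=onz(c,m([(241,320),(246,442),(91,158)]),.203); print('key',k,k[:2].mean(0),k[0]-k[1])
p=s.x
print('proj mismatch knob for pin corner:', w(p,np.array([[.086-.12,.094-.138,.199]])))
E
```

```text
[ 0.5922 -0.0208  0.2166] 12.409686127482926 [-0.5459 -0.7659  0.0118 -0.0373  0.4567  0.2714  0.0555  0.484 ]
knob [[ 0.5623 -0.0823  0.199 ]]
key [[ 0.5599 -0.0073  0.203 ]
 [ 0.5007 -0.0119  0.203 ]
 [ 0.6396  0.0697  0.203 ]] [ 0.5303 -0.0096  0.203 ] [0.0592 0.0046 0.    ]
proj mismatch knob for pin corner: [[ 0.5684 -0.0711  0.199 ]]
```

```bash
cat >> h.py <<'E'
def go(P,yaw=None):
    s=r.read_state(); M=R.from_quat(s['eef_rot']).as_matrix(); y0=np.degrees(np.arctan2(M[1,0],M[0,0]))
    d=M.T@(np.array(P)-s['ee_pos'])*1000
    print('shift',d.round(1),'turn(+cw)',None if yaw is None else round(y0-yaw,1),'yaw0',round(y0,1),'q',s['joint_positions'])
E
python3 -c "
from h import *
go([.530,-.010,.30],184.4)"
```

```text
shift [ 504.3 -461.3  -77.6] turn(+cw) -167.5 yaw0 16.9 q [ 1.2534  0.3325 -0.0647  1.4605  0.0216  1.3499 -0.0885]
```

```bash
python3 -m crank '[[[10,-10,-25,-8,1],[38,-35,-50,-16,1],[66,-60,-78,-24,1],[94,-86,-78,-32,1],[122,-112,-78,-41,1],[150,-137,-78,-49,1],[179,-164,-78,-57,1],[208,-190,-78,-65,1],[237,-217,-78,-74,1],[266,-243,-78,-82,1],[295,-270,-78,-90,1],[324,-296,-78,-99,1],[353,-323,-78,-107,1],[382,-349,-78,-116,1],[411,-376,-78,-124,1],[440,-402,-78,-133,1],[466,-426,-78,-141,1],[488,-447,-78,-150,1],[504,-461,-78,-158,1],[504,-461,-78,-166,1]]]'; python3 - <<'E'
from h import *
go([.530,-.010,.25],184.4); c=shot('wrist','w1.png'); print(c['eye'])
E
```

```text
time: 2.25
ee_pos: [0.5306, -0.0071, 0.3004]
eef_rot: [-0.031, 1.0, 0.001, 0.0]
ft_force: [0.8, -1.1, -0.7]
width: 0.0868
grip_force: 0.0
shift [ 0.8 -3.  50.4] turn(+cw) -360.9 yaw0 -176.5 q [ 0.636   0.162  -0.7889  1.5507  0.1136  1.4765  1.475 ]
[ 0.4605 -0.0113  0.4616]
```

View pics/w1.png

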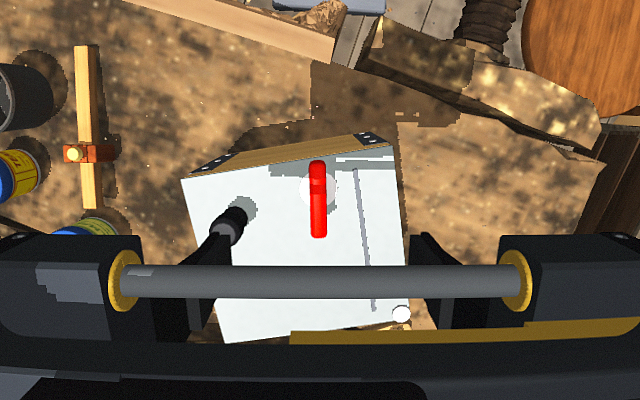

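The wrist view shows the red key bar from (317,163) to (318,236), the knob at about (232,222), and the pin at (401,314).

```bash
python3 - <<'E'
from h import *
c=shot('wrist'); im=c['image'].astype(int)
m=((im[...,0]>150)&(im[...,1]<60)&(im[...,2]<60)).astype(np.uint8)[:260]
n,l,s,ce=cv2.connectedComponentsWithStats(m); i=1+s[1:,4].argmax(); print(s[i])
ys,xs=np.where(l==i); rc=cv2.minAreaRect(np.c_[xs,ys].astype(np.float32)); b=cv2.boxPoints(rc); print(rc)
w=onz(c,b,.203); print(w)
k=onz(c,[(317.5,162),(318.5,237)],.203); print(k,k.mean(0),np.degrees(np.arctan2(*(k[0]-k[1])[[1,0]])))
print('hinge',onz(c,[(401,312)],.16),'corners',onz(c,[(181,180),(395,146),(407,320)],.157))
E
```

```text
[ 312  164   17   74 1071]
((320.0, 200.5), (73.0, 16.0), 90.0)
[[ 0.5035 -0.0157  0.203 ]
 [ 0.5027 -0.004   0.203 ]
 [ 0.5592  0.0002  0.203 ]
 [ 0.56   -0.0121  0.203 ]]
[[ 0.5017 -0.0118  0.203 ]
 [ 0.5597 -0.0071  0.203 ]] [ 0.5307 -0.0094  0.203 ] -175.41096791480282
hinge [[0.6481 0.0785 0.16  ]] corners [[ 0.5328 -0.1299  0.157 ]
 [ 0.4908  0.0534  0.157 ]
 [ 0.6587  0.0866  0.157 ]]
```

```bash
python3 -m crank '[[[0.5,-2.5,30,-1,-0.2],[0.5,-2.5,60,-1.5,-0.2],[0.5,-2.5,85,-1.5,-0.2],[0.5,-2.5,105,-1.5,-0.2],[0.5,-2.5,118,-1.5,-0.2],[0.5,-2.5,125,-1.5,-0.2],[0.5,-2.5,125,-1.5,-0.2],[0.5,-2.5,125,-1.5,-1],[0.5,-2.5,125,-1.5,-1],[0.5,-2.5,125,-1.5,-1],[0.5,-2.5,125,-1.5,-1],[0.5,-2.5,125,-1.5,-1]]]' 30; python3 - <<'E'
from h import *
go([.531,-.0095,.175],184.6)
E
```

```text
time: 3.55
ee_pos: [0.5297, -0.0087, 0.1764]
eef_rot: [-0.04, 0.999, 0.002, 0.001]
ft_force: [-0.9, 11.7, 1.9]
width: 0.0129
grip_force: 30.0
shift [-1.2 -0.9  1.4] turn(+cw) -360.0 yaw0 -175.4 q [ 0.6246  0.2377 -0.7812  1.7424  0.1722  1.2318  1.4513]
```

```bash
python3 -m crank '[[[0,1,0,8,-1],[0,1,0,16,-1],[0,1,0,24,-1],[0,1,0,32,-1],[0,1,0,40,-1],[0,1,0,48,-1],[0,1,0,56,-1],[0,1,0,64,-1],[0,1,0,72,-1],[0,1,0,79,-1],[0,1,0,84,-1],[0,1,0,85,-1],[0,1,0,85,-1]]]' 40; python3 - <<'E'
from h import *
go([.531,-.0095,.175],102.4); print(r.read_state()['torque'],r.read_state()['ft_force'])
E
```

```text
time: 4.85
ee_pos: [0.5317, -0.0061, 0.1765]
eef_rot: [0.645, 0.764, 0.004, 0.0]
ft_force: [11.1, 17.1, -6.4]
width: 0.0126
grip_force: 40.0
shift [-3.3 -1.3  1.4] turn(+cw) -2.7 yaw0 99.7 q [ 0.475   0.2074 -0.6097  1.7483  0.1199  1.2184  0.0039]
[ 3.8201 -2.4926  0.5708] [11.1485 17.0995 -6.4124]
```

```bash
python3 -m crank '[[[0,0,0,83,0.2],[0,0,0,0,0.2],[0,0,0,0,0.2],[0,0,-25,0,0.2],[0,0,-50,0,0.2],[0,0,-75,0,0.2],[0,0,-75,0,0.2]]]' 2>&1 | head -3; python3 - <<'E'
print(0)
E
```

```text
time: 5.55
ee_pos: [0.531, -0.0121, 0.2541]
eef_rot: [0.648, 0.762, 0.001, 0.002]
0
```

I typed a stray 83° turn in the first row. It was clamped to 8.6° and then undone, so I'll check the key before going on.

```bash
python3 - <<'E'
from h import *
c=shot('wrist'); im=cv2.cvtColor(c['image'],cv2.COLOR_RGB2BGR); b=im[60:330,120:520].copy()
cv2.imwrite('pics/w2.png',cv2.resize(b,None,fx=2,fy=2,interpolation=cv2.INTER_CUBIC))
im=c['image'].astype(int)
m=((im[...,0]>120)&(im[...,1]<60)&(im[...,2]<60)).astype(np.uint8)
n,l,s,ce=cv2.connectedComponentsWithStats(m); i=1+s[1:,4].argmax(); print(s[i])
ys,xs=np.where(l==i); b=cv2.boxPoints(cv2.minAreaRect(np.c_[xs,ys].astype(np.float32))); w=onz(c,b,.203); print(b,w)
for k in range(4):
    d=w[k]-w[k-1]; print(np.linalg.norm(d),np.degrees(np.arctan2(d[1],d[0])))
go([.5618,-.0822,.25],140)
E
```

```text
[ 310  163   25   93 1731]
[[309.1414 163.4035]
 [329.4828 162.2069]
 [334.9172 254.5931]
 [314.5759 255.7897]] [[ 0.52    0.0227  0.203 ]
 [ 0.5319  0.0253  0.203 ]
 [ 0.5454 -0.033   0.203 ]
 [ 0.5326 -0.0359  0.203 ]]
0.05989040858878512 102.14144664971786
0.012178252779342431 12.594061089750452
0.059855864726118535 -76.99514440827735
0.013080549517807842 -167.25607535442964
shift [-74.2  19.9   2.3] turn(+cw) -40.8 yaw0 99.2 q [ 0.4879  0.1525 -0.6071  1.6421  0.0895  1.3717  0.0301]
```

View pics/w2.png

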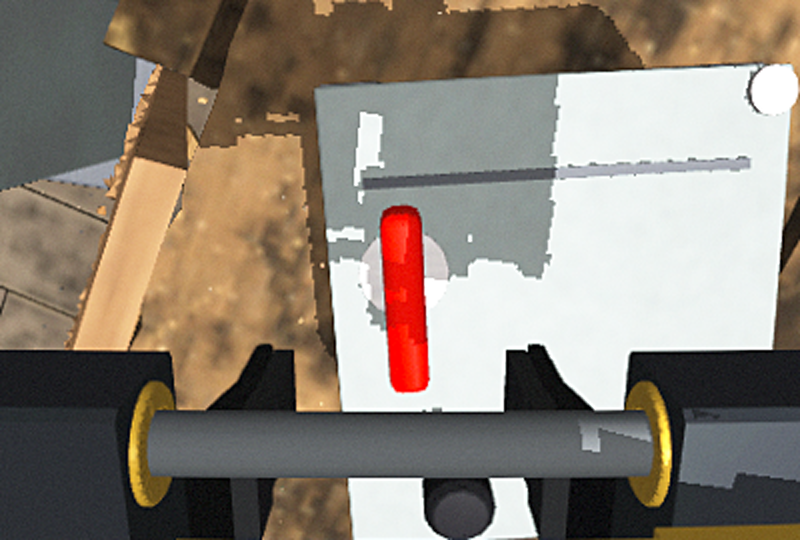

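The key bar lies along -77.4°, which is the full 90° from locked, so it is unlocked. Next is the knob.

```bash
python3 -m crank '[[[-20,5,0,-8,0.2],[-45,12,0,-16,0.2],[-65,18,0,-24,0.2],[-74,20,0,-32,0.2],[-74,20,20,-41,0.2],[-74,20,45,-41,0.2],[-74,20,65,-41,0.2],[-74,20,78,-41,0.2],[-74,20,81,-41,0.2],[-74,20,81,-41,-1],[-74,20,81,-41,-1],[-74,20,81,-41,-1],[-74,20,81,-41,-1],[-74,20,81,-41,-1]]]' 30; python3 - <<'E'
from h import *
go([.5618,-.0822,.172],140)
E
```

```text
time: 7.0
ee_pos: [0.5624, -0.08, 0.1703]
eef_rot: [0.338, 0.941, 0.001, 0.001]
ft_force: [3.8, 5.0, -0.8]
width: 0.025
grip_force: 30.0
shift [-0.9 -2.  -1.7] turn(+cw) 0.5 yaw0 140.5 q [ 0.586   0.3025 -0.6223  1.6607  0.1832  1.2349  0.806 ]
```

```bash
python3 - <<'E'
from h import *
s=r.read_state(); M=R.from_quat(s['eef_rot']).as_matrix()
k=s['ee_pos']; v=R.from_euler('z',12.4,degrees=True).apply([-.12,-.138,0]); pin=k-v; print(pin)
for a in [3,8,14,20,26,33,40,47,54,61,68,75,82,89,95,99,101,102]:
    p=pin+R.from_euler('z',-a,degrees=True).apply(v); print(a,(M.T@(p-k)*1000)[:2].round(0))
E
```

```text
[0.65   0.0805 0.1703]
3 [ 9. -2.]
8 [25. -3.]
14 [44. -3.]
20 [64. -1.]
26 [82.  3.]
33 [103.  10.]
40 [124.  20.]
47 [142.  32.]
54 [160.  46.]
61 [175.  62.]
68 [188.  80.]
75 [199. 100.]
82 [208. 120.]
89 [214. 142.]
95 [217. 161.]
99 [217. 173.]
101 [218. 180.]
102 [217. 183.]
```

```bash
python3 -m crank '[[[9,-2,0,3,-1],[25,-3,0,8,-1],[44,-3,0,14,-1],[64,-1,0,20,-1],[82,3,0,26,-1],[103,10,0,33,-1],[124,20,0,40,-1],[142,32,0,47,-1],[160,46,0,54,-1],[175,62,0,61,-1],[188,80,0,68,-1],[199,100,0,75,-1],[208,120,0,82,-1],[214,142,0,89,-1],[217,161,0,95,-1],[217,173,0,99,-1],[218,180,0,101,-1],[217,183,0,102,-1],[217,183,0,102,-1]]]'; python3 - <<'E'
from h import *
go([.5066,.1933,.172],38)
s=r.read_state();d=s['ee_pos'][:2]-[.65,.0803]; print(np.degrees(np.arctan2(d[1],d[0])),241.4-100.3,np.hypot(*d))
E
```

```text
time: 8.9
ee_pos: [0.51, 0.1952, 0.1701]
eef_rot: [0.945, 0.328, -0.002, 0.002]
ft_force: [-10.7, -11.5, 12.2]
width: 0.0249
grip_force: 30.0
shift [-3.8 -0.6 -1.9] turn(+cw) 0.3 yaw0 38.3 q [ 0.1441  0.2695 -0.6886  1.7086  0.1832  1.2332 -1.4914]
140.6274730832619 141.10000000000002 0.18115320122344805
```

```bash
python3 -m crank '[[[0,0,0,0,0.2],[0,0,0,0,0.2],[0,0,0,0,0.2],[0,0,-30,0,0.2],[0,0,-70,0,0.2],[0,0,-110,0,0.2],[0,0,-130,0,0.2]]]'; python3 - <<'E'
from h import *
go([.538,-.053,.30],12.4)
E
```

```text
time: 9.6
ee_pos: [0.5115, 0.1984, 0.3032]
eef_rot: [0.944, 0.329, 0.002, -0.0]
ft_force: [0.5, 0.5, 0.4]
width: 0.0519
grip_force: 0.0
shift [-135.4  213.5    3. ] turn(+cw) 26.0 yaw0 38.4 q [ 0.1578  0.1903 -0.7014  1.5086  0.1237  1.4833 -1.4453]
```

```bash
python3 -m crank '[[[-15,23,0,4,0.1],[-40,63,0,9,0.1],[-65,103,0,14,0.1],[-90,143,0,19,0.1],[-115,183,0,24,0.1],[-130,205,0,26,0.1],[-135,213,0,26,0.1],[-135,213,0,26,0.1]]]'; python3 - <<'E'
from h import *
c=shot('wrist','w3.png'); go([.538,-.053,.30],12.4); shot('top','top3.png')
E
```

```text
time: 10.4
ee_pos: [0.5374, -0.0535, 0.2994]
eef_rot: [0.994, 0.108, -0.0, -0.0]
ft_force: [-0.1, 0.8, 1.2]
width: 0.0478
grip_force: 0.0
shift [ 0.4  1.3 -0.5] turn(+cw) 0.1 yaw0 12.5 q [ 0.4451  0.1457 -0.4825  1.5421  0.067   1.4704 -1.3921]
```

View pics/w3.png

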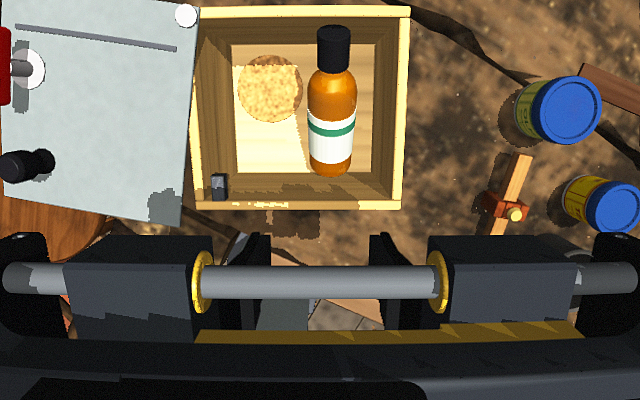

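The bin is open. The rim corners are about (195,8), (410,6), (405,209) and (188,205). The cap is at (317–350, 26–73), the base near (330,177), the cork pad centred at (270,88), and the keeper at (219,187).

```bash
python3 - <<'E'
from h import *
from scipy.optimize import least_squares
c=shot('wrist')
uv=np.array([(195,8),(410,6),(405,209),(188,205)],float)
loc=np.array([[.086,.094,.15],[.086,-.094,.15],[-.086,-.094,.15],[-.086,.094,.15]])
def w(p,L): return np.c_[L[:,:2]@np.array([[np.cos(p[2]),np.sin(p[2])],[-np.sin(p[2]),np.cos(p[2])]])+p[:2],L[:,2]]
s=least_squares(lambda p:(proj(c,w(p,loc))-uv).ravel(),[.59,-.02,.2]); print(s.x,np.degrees(s.x[2]),s.fun)
p=np.array([.5922,-.0208,np.radians(12.4)])
p=s.x
inv=lambda P:np.c_[(P[:,:2]-p[:2])@np.array([[np.cos(p[2]),-np.sin(p[2])],[np.sin(p[2]),np.cos(p[2])]]),P[:,2]]
P=onz(c,[(270,88)],.013); print('pad',P,inv(P))
P=onz(c,[(302,88),(238,88),(270,122),(270,55)],.013); print('pad edges',inv(P))
P=onz(c,[(317,50),(350,50)],.1225); print('cap sides',P,inv(P),P.mean(0))
P=onz(c,[(330,178)],.03); print('base',inv(P))
print('model cap px',proj(c,w(p,np.array([[.0537,-.03,.1225],[.067,-.03,.133]]))))
P=onz(c,[(213,178),(226,178),(213,198),(226,198)],.14); print('keeper',inv(P))
E
```

```text
[ 0.5961 -0.0196  0.1984] 11.364982409084655 [-11.0244  -5.1257   7.0901   1.0784  -3.3445   2.8655   7.4521   2.4454]
pad [[0.612  0.0275 0.013 ]] [[0.0248 0.043  0.013 ]]
pad edges [[ 0.0255  0.0045  0.013 ]
 [ 0.0243  0.0818  0.013 ]
 [-0.0156  0.0434  0.013 ]
 [ 0.0627  0.0428  0.013 ]]
cap sides [[ 0.6521 -0.0225  0.1225]
 [ 0.6585 -0.0512  0.1225]] [[ 0.0543 -0.0139  0.1225]
 [ 0.055  -0.0433  0.1225]] [ 0.6553 -0.0368  0.1225]
base [[-0.0807 -0.0318  0.03  ]]
model cap px [[335.068   51.0959]
 [336.033   33.1113]]
keeper [[-0.0604  0.0793  0.14  ]
 [-0.0602  0.0672  0.14  ]
 [-0.0794  0.0803  0.14  ]
 [-0.0792  0.0681  0.14  ]]
```

```bash
python3 - <<'E'
from h import *
go([.653,-.037,.1035],12.4)
E
```

```text
shift [115.8  12.  196.2] turn(+cw) 0.2 yaw0 12.6 q [ 0.444   0.1453 -0.4834  1.5423  0.067   1.4704 -1.3923]
```

```bash
python3 -m crank '[[[30,3,20,0,0.1],[70,8,50,0,0.1],[100,11,80,0,0.1],[115,12,110,0,0.1],[116,12,140,0,0.1],[116,12,165,0,0.1],[116,12,183,0,0.1],[116,12,193,0,0.1],[116,12,196,0,0.1],[116,12,196,0,0.1]]]'; python3 - <<'E'
from h import *
go([.653,-.037,.1035],12.4); shot('wrist','w4.png')
E
```

```text
time: 11.55
ee_pos: [0.6534, -0.0393, 0.104]
eef_rot: [0.994, 0.108, 0.0, -0.0]
ft_force: [0.1, -0.4, 0.2]
width: 0.048
grip_force: 0.0
shift [ 0.1 -2.3  0.5] turn(+cw) 0.0 yaw0 12.4 q [ 0.3277  0.5214 -0.4583  1.495   0.2404  1.1807 -1.5228]
```

View pics/w4.png

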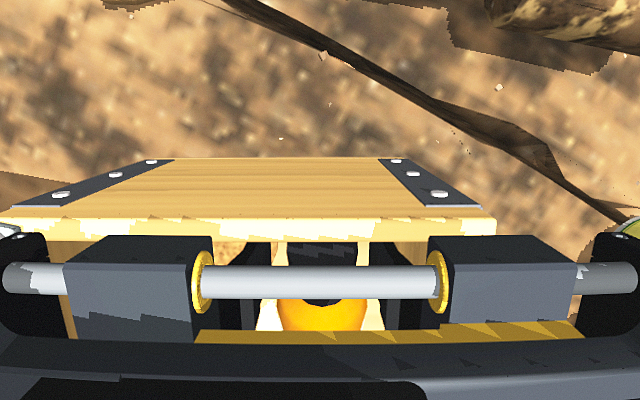

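The fingers straddle the black cap at (320,255), with a small lateral offset. Correcting it and closing gently.

```bash
python3 -m crank '[[[0,-2.5,0,0,0.1],[0,-2.5,0,0,-1],[0,-2.5,0,0,-1],[0,-2.5,0,0,-1],[0,-2.5,0,0,-1],[0,-2.5,0,0,-1]]]' 10; python3 - <<'E'
from h import *
s=r.read_state(); M=R.from_quat(s['eef_rot']).as_matrix()
f=lambda t:np.array([-.077+.025*np.sin(t)+.148*np.cos(t),.01+.025*np.cos(t)+.148*np.sin(t)])
for a in [39,44,49,54,59,64,69,74,78,82,86,90]: print(a,((f(np.radians(a))-f(np.radians(39)))*1000).round(0))
go([.653,-.037,.1035],12.4)
E
```

```text
time: 12.2
ee_pos: [0.6526, -0.0376, 0.1036]
eef_rot: [0.994, 0.108, 0.0, -0.0]
ft_force: [0.1, -1.0, 0.3]
width: 0.0299
grip_force: 10.0
39 [0. 0.]
44 [-7.  8.]
49 [-15.  16.]
54 [-24.  22.]
59 [-33.  27.]
64 [-43.  31.]
69 [-54.  35.]
74 [-66.  37.]
78 [-76.  37.]
82 [-85.  37.]
86 [-95.  37.]
90 [-106.   35.]
shift [ 0.5 -0.5  0.1] turn(+cw) -0.0 yaw0 12.4 q [ 0.3257  0.5205 -0.4585  1.4974  0.2404  1.1797 -1.5268]
```

```bash
python3 -m crank '[[[-3,0,-5,0,-1],[-7,0,-9,0,-1],[-15,0,-17,0,-1],[-24,0,-23,0,-1],[-33,0,-28,0,-1],[-43,0,-32,0,-1],[-54,0,-36,0,-1],[-54,0,-36,0,-1]]]'; python3 -c "
from h import *
print(r.read_state()['torque'])"
```

```text
time: 13.0
ee_pos: [0.5987, -0.05, 0.1403]
eef_rot: [0.994, 0.108, 0.0, 0.0]
ft_force: [0.4, 1.1, 0.8]
width: 0.0296
grip_force: 10.0
[ 0.0893 -0.0687 -0.0479]
```

```bash
python3 -m crank '[[[-6,0,-1,0,-1],[-12,0,-2,0,-1],[-22,0,-2,0,-1],[-31,0,-2,0,-1],[-40,0,-2,0,-1],[-40,0,-2,0,-1]]]'; python3 - <<'E'
from h import *
c=shot('scene'); cw=shot('wrist')
im=cv2.cvtColor(c['image'],cv2.COLOR_RGB2BGR)[130:280,190:350]; a=cv2.resize(im,(640,600),interpolation=cv2.INTER_CUBIC)[:, :400]
b=cv2.cvtColor(cw['image'],cv2.COLOR_RGB2BGR)[100:400,120:520]; b=cv2.resize(b,(400,300))
cv2.imwrite('pics/c5.png',np.hstack([a,np.vstack([b,np.zeros_like(b)])]))
E
```

```text
time: 13.6
ee_pos: [0.5598, -0.0582, 0.1419]
eef_rot: [0.994, 0.108, -0.0, 0.0]
ft_force: [-0.8, -0.1, 5.1]
width: 0.0295
grip_force: 10.0
```

View pics/c5.png

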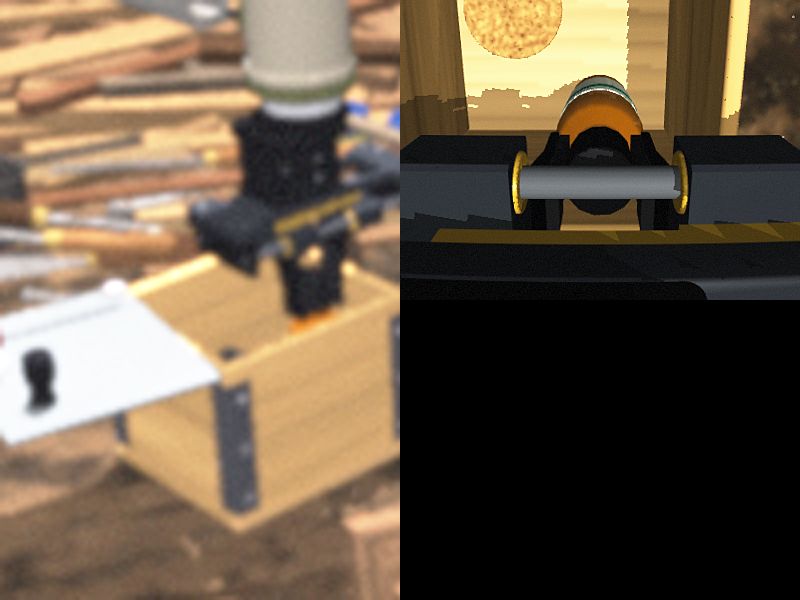

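The bottle is nearly upright with its base on the floor, and the cork pad is visible to the left. Lifting slightly and moving over the pad.

```bash
python3 - <<'E'
from h import *
go([.6125,.025,.155],12.4)
E
python3 -m crank '[[[0,0,-6,0,-1],[2,0,-13,0,-1],[8,0,-13,0,-1],[16,0,-13,0,-1],[24,0,-13,0,-1]]]'
```

```text
shift [ 68.7 -69.9 -13.1] turn(+cw) -0.0 yaw0 12.4 q [ 0.4371  0.2974 -0.4884  1.7088  0.1501  1.1725 -1.4462]
time: 14.2
ee_pos: [0.5848, -0.0524, 0.1541]
eef_rot: [0.994, 0.108, -0.0, -0.0]
ft_force: [0.4, 1.2, -2.9]
width: 0.0296
grip_force: 10.0
```

```bash
python3 -m crank '[[[5,-3,0,0,-1],[11,-9,0,0,-1],[18,-17,0,0,-1],[25,-27,0,0,-1],[32,-38,0,0,-1],[37,-49,0,0,-1],[41,-59,0,0,-1],[44,-66,0,0,-1],[45,-70,0,0,-1],[45,-70,0,0,-1],[45,-70,0,0,-1]]]'; python3 - <<'E'
from h import *
c=shot('wrist'); s=shot('top')
b=cv2.cvtColor(c['image'],cv2.COLOR_RGB2BGR)[150:400,160:480]; b=cv2.resize(b,(640,500),interpolation=cv2.INTER_CUBIC)
cv2.imwrite('pics/w6.png',b); go([.6125,.025,.142],12.4)
# expected image positions of pad centre/edge and vertical bottle base
E
```

```text
time: 15.3
ee_pos: [0.6131, 0.0248, 0.1545]
eef_rot: [0.994, 0.108, -0.0, 0.0]
ft_force: [-0.1, -0.1, -3.3]
width: 0.0295
grip_force: 10.0
shift [-0.5 -0.5 12.5] turn(+cw) -0.1 yaw0 12.3 q [ 0.2859  0.3989 -0.5101  1.5589  0.2026  1.2368 -1.613 ]
```

View pics/w6.png

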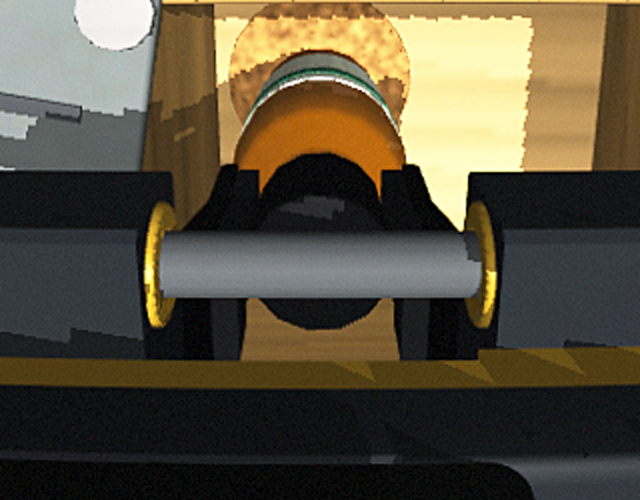

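The bottle hangs over the pad. Its visible far edge is at crop (320,50), the pad's sides are at (230,60) and (410,70), and the pad's top is at about (320,0).

```bash
python3 - <<'E'
from h import *
c=shot('wrist'); s=r.read_state(); M=R.from_quat(s['eef_rot']).as_matrix(); t=s['ee_pos']
cr=lambda P:((proj(c,P)-[160,150])*2).round(0)
cap=t+[0,0,.019]; zb=cap[2]-.148; print('base z',zb)
th=np.linspace(0,2*np.pi,12,endpoint=False); ring=lambda o,rad:o+rad*np.c_[np.cos(th),np.sin(th),0*th]@M.T
for tilt in [-6,0,6]:
    ax=M@np.array([np.sin(np.radians(tilt)),0,np.cos(np.radians(tilt))]) # towards base
    u=M@np.array([np.cos(np.radians(tilt)),0,-np.sin(np.radians(tilt))])
    b=cap+.148*ax; print(tilt,'far edge base',cr(b+.025*u),'shoulder edge(105)',cr(cap+.043*ax+.025*u))
for P in ([.612,.0275,.013],[.6125,.025,.013]): print('pad',cr(ring(np.array(P),.04))[[0,3,9]])
print('side edges', onz(c,[(160+230/2,150+62/2),(160+410/2,150+75/2)],.013), t)
E
```

```text
base z 0.025542377793701554
-6 far edge base [[320.  61.]] shoulder edge(105) [[320. 101.]]
0 far edge base [[320.  24.]] shoulder edge(105) [[320.  87.]]
6 far edge base [[320. -13.]] shoulder edge(105) [[320.  73.]]
pad [[312. -15.]
 [405.  78.]
 [220.  78.]]
pad [[318. -15.]
 [410.  78.]
 [226.  78.]]
side edges [[ 0.6112  0.0638  0.013 ]
 [ 0.6222 -0.0136  0.013 ]] [0.6131 0.0246 0.1545]
```

```bash
python3 -m crank '[[[3,0,3,0,-1],[6,0,6,0,-1],[7,0,9,0,-1],[7,0,11,0,-1],[7,0,12.5,0,-1],[5,0,13,0,-1],[3,0,13,0,-1],[1,0,13,0,-1],[-1,0,13,0,-1],[-1,0,13,0,-1]]]' 6; python3 - <<'E'
from h import *
c=shot('wrist'); s=r.read_state(); M=R.from_quat(s['eef_rot']).as_matrix(); t=s['ee_pos']; print(t,s['torque'])
b=cv2.cvtColor(c['image'],cv2.COLOR_RGB2BGR)[130:400,160:480]
cr=lambda P:((proj(c,P)-[160,130])*2).round(0)
cap=t+[0,0,.019]
for tilt in [-4,0]:
    ax=M@np.array([np.sin(np.radians(tilt)),0,np.cos(np.radians(tilt))]);u=M@np.array([np.cos(np.radians(tilt)),0,-np.sin(np.radians(tilt))])
    print(tilt,cr(cap+.148*ax+.025*u))
print('pad far',cr(np.array([.614,.026,.013])+M@[.04,0,0]))
cv2.imwrite('pics/w7.png',cv2.resize(b,(640,540),interpolation=cv2.INTER_CUBIC))
E
```

```text
time: 16.45
ee_pos: [0.6122, 0.0251, 0.142]
eef_rot: [0.994, 0.108, 0.0, 0.0]
ft_force: [-1.0, 0.4, 5.7]
width: 0.0292
grip_force: 6.0
[0.6123 0.0252 0.142 ] [0.0171 0.1836 0.025 ]
-4 [[320.  88.]]
0 [[320.  64.]]
pad far [[319.  23.]]
```

View pics/w7.png

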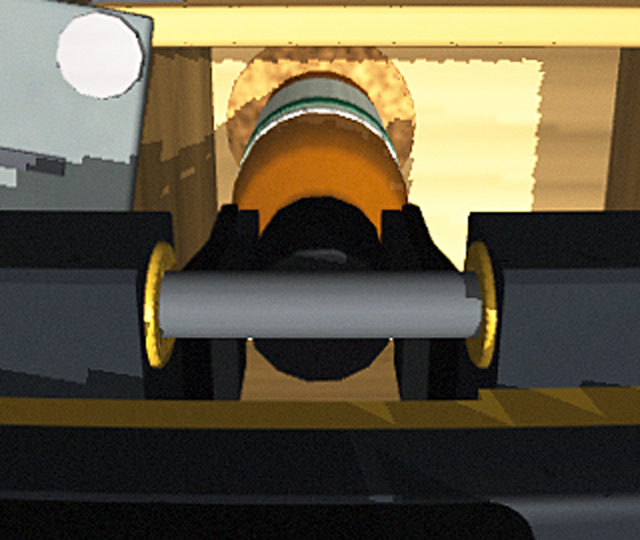

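The far base edge is at row 72, against 64 predicted for a vertical bottle, so the tilt is about 1°. It stands well inside the pad's outline. Releasing and retreating.

```bash
python3 -m crank '[[[0,0,-0.5,0,-0.22],[0,0,-0.5,0,-0.15],[0,0,-0.5,0,-0.15],[0,0,-8,0,-0.15],[0,0,-25,0,-0.15],[0,0,-55,0,-0.15],[0,0,-100,0,-0.15],[0,0,-150,0,-0.15],[-30,30,-160,0,-0.15],[-75,50,-160,0,-0.15],[-75,50,-160,0,-0.15]]]'; python3 - <<'E'
from h import *
c=shot('wrist','w8.png'); print(r.read_state()['ee_pos'])
E
```

```text
time: 17.6
ee_pos: [0.5464, -0.0446, 0.3024]
eef_rot: [0.994, 0.105, -0.0, 0.002]
ft_force: [2.0, -0.1, -0.2]
width: 0.0371
grip_force: 0.0
[ 0.5481 -0.0423  0.3025]
```

View pics/w8.png

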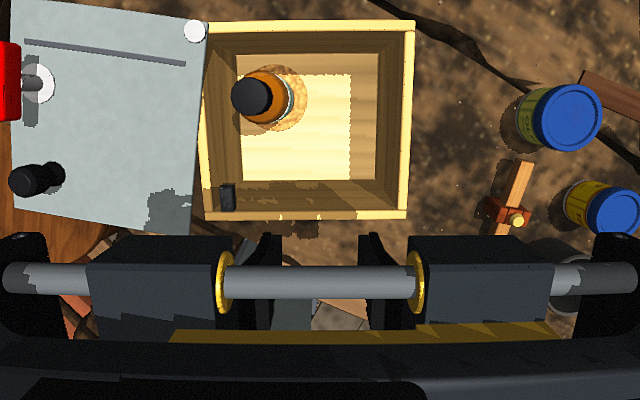

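The bottle stands on the pad: cap at (252,98), base edge at (292,98), pad edge at (307,98). The hatch is open on the left. A quick numeric check follows.

```bash
python3 - <<'E'
from h import *
c=shot('wrist')
print('cap top',onz(c,[(252,98)],.178),'base right edge',onz(c,[(292,98)],.014),'pad R/far/near',onz(c,[(307,98),(270,64),(270,132)],.013))
k=onz(c,[(41,182),(195,31)],.199); print('knob',onz(c,[(27,181)],.199),'pin',onz(c,[(195,31)],.16))
e=onz(c,[(207,30),(191,233)],.157); d=e[1]-e[0]; print('edge dir',np.degrees(np.arctan2(d[1],d[0])),'expect',12.4-90-100.3+360)
E
```

```text
cap top [[0.6113 0.0248 0.178 ]] base right edge [[0.6174 0.0066 0.014 ]] pad R/far/near [[ 0.6212 -0.0112  0.013 ]
 [ 0.6509  0.0402  0.013 ]
 [ 0.5714  0.0255  0.013 ]]
knob [[0.5143 0.1887 0.199 ]] pin [[0.6532 0.0819 0.16  ]]
edge dir -176.91045059580895 expect 182.10000000000002
```

```bash
python3 -c "
from bench import r
print(r.close_job())"
```

```text
the job is handed in; nothing more can be done
None
```

I handed the job in at about 18 s: the key is turned the full quarter turn, the hatch is open to its stop, and the bottle stands on the cork pad about 13 mm or more inside its edge; no verdict came back.

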